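# Overhang a label plate on the bench riser

## Task

The blue label plate lies flat on the wooden riser, where nobody can get a finger under it. Without picking it up, push it with the fingertips until its long side lies flat along the metal back rail and about 3 cm of it sticks out past the end of the riser where the small blue-capped carboy stands. Leave it lying flat on the riser, and leave everything else where it is.

Things in the scene. Friction and masses are not known exactly. Their poses are not given: they have to be found in the camera images.
- label_plate: Blue sheet-metal label plate with a white panel on top, 90 (x) by 120 (y) by 6 mm thick (z), 0.12 to 0.24 kg, loose, lying flat on the riser, long side roughly along it. Origin: centre of its underside; y is its long axis, z up. It slides freely when pushed at its edge; it falls off if 60 mm or more overhangs.
- ledge: Fixed wooden bench riser, flat top 140 (x) by 400 (y) mm, 60 mm above the work surface. Origin: centre of its footprint, on the work surface; y along its length, yaw varies. Both ends (y = -200, +200 mm) are open. An aluminium rail runs along the far side: inner face at x = +60 mm, top 12 mm above the riser's top. The near edge (x = -70 mm) is open.
- carboy: Small square white carboy with a blue cap and blue label, 75 by 75 mm, 160 mm tall, 0.9 kg, standing on the work surface about 110 mm beyond one of the riser's ends; it marks the end towards which the plate goes (either end, varies). Origin: centre of its underside. To be left alone.
- jar: Amber jar with a black cap, 72 mm diameter, 120 mm tall, standing beyond the riser's other end. Origin: centre of its underside. To be left alone.
- beaker: Glass beaker, 68 mm diameter, 90 mm tall, standing behind the riser. Origin: centre of its underside. To be left alone.
- screwdriver: Screwdriver lying on the work surface nearer the robot than the riser, on the left. To be left alone.
- stopper: Red tapered stopper, 48 mm diameter at the top, 35 mm tall, standing behind the riser. Origin: centre of its underside. To be left alone.
- spare_plate: Grey spare plate with a white panel, 90 by 120 by 6 mm, lying on the work surface near the robot, on the right. Not the plate to push. Origin: centre of its underside.
Not all that is in view belongs to the job. Of the things shaped like the label_plate, the blue one is meant.

How it is judged:
By the outcome, as a careful person would: the job done as asked, in the order asked, and still so for the second after the job is handed in, with the robot touching nothing.
It also fails if it takes over 54 s, if anything falls off the work surface, if the arm or the gripper's body presses on something with over 40 N, if the wrist force passes 120 N, or if a joint passes its speed limit or range.

## Robot

A 7-joint arm with a two-finger parallel gripper is mounted at the origin on the work surface. World frame = base frame: x ahead of the robot, y to its left, z up, the work surface at z = 0. Lengths are in m, angles in rad, forces in N, time in s.
With the tool pointing down it reaches from about 0.4 to 0.875 m from the base axis. Payload 4.4 kg.
Tool frame: the origin (TCP) lies on the centre line of the jaws, within the pads' length; the fingertips stand 8 mm ahead of it and the grasp point (between the pads) lies 11 mm behind it; z points along the fingers, y is the line along which they close (so a half turn about z gives the same grasp; the last joint's range is limited). The gripper opens to 85 mm and grips with 20 to 120 N. Pads are 22 mm wide; open, the fingers measure 114 mm over their backs; the gripper's body (76 mm by 85 mm) begins 54 mm behind the grasp point. The pads swing forward as they close: fully open they stand 13 mm farther back than shut.
Start: joints at [1.225, 0.628, 0.038, 1.517, -0.027, 0.996, -0.02], TCP at [0.18, -0.625, 0.239] pointing down, gripper open.
Joint ranges: [-3.06, 3.06], [-0.37, 2.12], [-1.25, 1.32], [0.18, 2.47], [-1.1, 4.24], [0.23, 1.98], [-2.94, 2.94]. Speed limits (rad/s): [2.57, 2.57, 3.14, 3.14, 3.14, 3.14, 3.14].

## Interface

Orientations are given as a rotation vector (axis times angle).
In Python, from rig import * gives the robot as it stands. The module is installed in compiled form; this text tells all that it offers.
- The arm moves only by the shell command python3 -m crank 'ROWS' [FORCE]. ROWS is JSON, a list of rows, each a list of 3 entries, a list of its own where there are three numbers: the shift along the tool's x, y, z in m, then the turn, a rotation vector about the tool's x, y, z in rad, then the opening, from -1 (shut) to 1 (fully open), so that 0 is half open. A call has 1 to 8 rows; each row is the pose to reach, as a shift and turn from the pose commanded when the call began, along the tool's axes at that moment; what a row does not reach only later rows make up. A row lasts 1/10 s, in which the tool goes at most 50 mm and 8.59 degrees, less where a joint would pass 70% of its speed; a pose out of reach is approached as far as the arm can. A call with a gripper value outside its range is refused whole. The fingers move at their own pace and stop on an object; FORCE is the grip in N (left out, the last holds). Time passes only in rows, so rows that repeat a pose let the fingers close. It gives the time, the measured TCP pose, the force, the opening and the grip force at its end, in the units of the state.
- get_obs(): the state, without advancing time (a new reading comes with each control period).
- get_image(name): name is "side" or "top" or "wrist"; returns the picture (384x512x3 uint8, blue, green, red); there is no depth.
- calibration(name): a dict with "vfov" (degrees; the focal length in pixels is half the picture's height over the tangent of half this angle, whatever the lens; pixels are square), "cx", "cy" (the principal point, pixels), "rvec" (rotation vector, rad) and "tvec" (3), from world to camera coordinates, as OpenCV has them; the wrist camera has in their place "tool_from_camera" (4x4, takes a point from camera to tool coordinates, whose origin is the TCP and whose axes are the flange's). Camera axes: x right, y down, z forward; pixel columns grow to the right and rows downward; lengths in m; the calibration is good to about 2 mm. A picture is of the moment at which its call begins: read the wrist's pose just before it. calibration takes no time and is no camera call.
- close_job(): hands the job in; it is judged then, once.
The state is a dict: "time_s": time; "q": joint angles; "joint_velocities": joint speeds; "joint_efforts": joint torques, N m; "eef_pos": TCP position; "eef_rot": TCP orientation; "force": force on the tool from outside, world axes, zero at the start; "ft_torque": the same for the moment, N m; "gripper_width": finger opening in m; "finger_force": force on a finger pad.
Only numpy, scipy, OpenCV 4.12 (cv2) and the standard library are available. Lean on these libraries where they do the work, as an engineer would, in place of code of your own. Each camera call takes 0.05 s, during which the arm holds its last target. There are 200 camera calls.

## Working session

There is one attempt and no reset: what is moved stays moved. The work goes in short steps, Python scripts to look and compute and a shell command to move; the robot and the scene stay as the last step left them, time stands still between calls to the robot, and variables do not carry over. Pictures are saved under pics/ and viewed, at most 10 in all, crops included, and the job is handed in when it is done.

```bash
mkdir -p pics; cat > h.py <<'E'
from rig import *
import numpy as np, cv2
from scipy.spatial.transform import Rotation as R
def cam(name):
    c=calibration(name); f=192/np.tan(np.radians(c["vfov"])/2)
    K=np.array([[f,0,c["cx"]],[0,f,c["cy"]],[0,0,1.]])
    return c,K
def ray(name,uv,z):
    c,K=cam(name); M=R.from_rotvec(c["rvec"]).as_matrix(); t=np.array(c["tvec"])
    o=-M.T@t; out=[]
    for u,v in np.reshape(uv,(-1,2)):
        d=M.T@np.linalg.inv(K)@[u,v,1]; out.append(o+d*(z-o[2])/d[2])
    return np.array(out)
E
python3 - <<'E'
from h import *
a=get_image("top");b=get_image("side")
cv2.imwrite("pics/top.png",a);cv2.imwrite("pics/side.png",b)
o=get_obs();print(o["time_s"],o["eef_pos"],R.from_rotvec(o["eef_rot"]).as_matrix().round(3),o["gripper_width"])
for n in("top","side"):
    c=calibration(n);print(c)
E
```

```text
0.1 [ 0.17942623 -0.62416966  0.23847515] [[ 0.961  0.276 -0.   ]
 [ 0.276 -0.961  0.002]
 [-0.    -0.002 -1.   ]] 0.08513900687171956
{'vfov': 51.102684653399315, 'cx': 256.15229062057875, 'cy': 185.53277709585132, 'rvec': array([ 2.17823384, -2.13361424,  0.12620787]), 'tvec': array([0.02661785, 0.52725532, 0.93504471])}
{'vfov': 49.34966847160517, 'cx': 256.2539197620685, 'cy': 193.74728053133103, 'rvec': array([ 2.31187825, -0.3964435 ,  0.17443464]), 'tvec': array([-0.47669835,  0.20187244,  0.96223029])}
```

View pics/top.png

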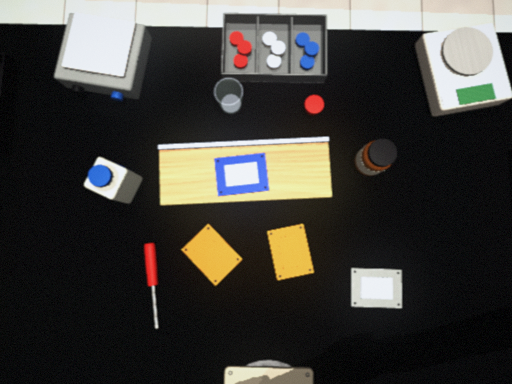

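View pics/side.png

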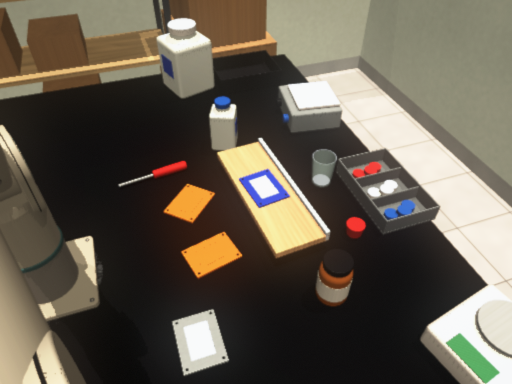

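Candidates in the top view: the blue plate on the riser at (242,174), the grey spare at (377,288), and orange plates at (212,254) and (290,251). I choose the blue one. The carboy is at the left end (110,180), which is +y, and the jar is at the right (377,155).

```bash
cat >> h.py <<'E'
def plate(img):
    h=cv2.cvtColor(img,cv2.COLOR_BGR2HSV); m=cv2.inRange(h,(105,140,60),(130,255,255)); m[:120]=0
    cs=cv2.findContours(m,cv2.RETR_EXTERNAL,cv2.CHAIN_APPROX_NONE)[0]
    return max(cs,key=cv2.contourArea)
def wood(img):
    h=cv2.cvtColor(img,cv2.COLOR_BGR2HSV); m=cv2.inRange(h,(12,40,120),(32,190,255)); m[:120]=0;m[235:]=0
    m=cv2.morphologyEx(m,cv2.MORPH_CLOSE,np.ones((5,5)))
    cs=cv2.findContours(m,cv2.RETR_EXTERNAL,cv2.CHAIN_APPROX_NONE)[0]
    return max(cs,key=cv2.contourArea)
def rect(c,z):
    P=ray("top",cv2.boxPoints(cv2.minAreaRect(c)),z)[:,:2]
    (cx,cy),(w,h),a=cv2.minAreaRect((P*1000).astype(np.float32)); return cx,cy,w,h,a
E
python3 - <<'E'
from h import *
a=cv2.imread("pics/top.png")
p=plate(a);w=wood(a)
print("plate",rect(p,.066)); print("wood",rect(w,.06))
print(ray("top",cv2.boxPoints(cv2.minAreaRect(w)),.06).round(4)); print(ray("top",cv2.boxPoints(cv2.minAreaRect(p)),.066).round(4))
print("rail top ends",ray("top",[[158,147],[329,138]],.072).round(4))
c=a[125:215,150:340].copy(); cv2.drawContours(c,[p-[150,125]],-1,(0,255,255),1)
cv2.imwrite("pics/crop.png",cv2.resize(c,None,fx=4,fy=4,interpolation=2))
o=calibration("wrist");print(o)
E
```

```text
plate (549.168701171875, 73.28167724609375, 86.6036605834961, 115.83912658691406, 7.375670433044434)
wood (552.5874633789062, 65.39544677734375, 132.59214782714844, 406.9024963378906, 3.9307363033294678)
[[ 0.6048  0.2729  0.06  ]
 [ 0.6327 -0.133   0.06  ]
 [ 0.5002 -0.1391  0.06  ]
 [ 0.4729  0.26    0.06  ]]
[[0.5847 0.1363 0.066 ]
 [0.5995 0.0214 0.066 ]
 [0.5136 0.0107 0.066 ]
 [0.499  0.1243 0.066 ]]
rail top ends [[ 0.6078  0.2687  0.072 ]
 [ 0.6373 -0.1309  0.072 ]]
{'vfov': 71.84417269294686, 'cx': 258.1351178526697, 'cy': 190.085749177461, 'tool_from_camera': array([[-2.06729739e-04, -9.52731042e-01, -3.03814943e-01,
         7.70644986e-02],
       [ 9.99999968e-01, -2.41631938e-04,  7.72855851e-05,
        -2.12204414e-04],
       [-1.47043769e-04, -3.03814917e-01,  9.52731061e-01,
        -1.34403878e-01],
       [ 0.00000000e+00,  0.00000000e+00,  0.00000000e+00,
         1.00000000e+00]])}
```

View pics/crop.png

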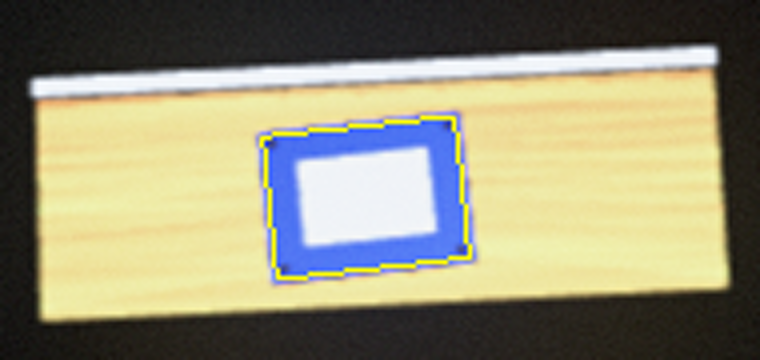

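The crop confirms the target: a blue plate with a white panel, turned a few degrees from the rail and with a gap behind it. Next I work out the riser frame.

```bash
cat >> h.py <<'E'
# riser frame from top view: near edge corners (z=.06)
N=ray("top",[[160.4,204.8],[331.9,196.9]],.06)[:,:2]   # +v end, -v end
F=ray("top",[[158.0,149.2],[329.0,141.5]],.072)[:,:2]  # rail inner top edge
u=(N[0]-N[1])+(F[0]-F[1]); u/=np.linalg.norm(u)        # riser +y
n=np.array([u[1],-u[0]])                               # riser +x
C=u*(((N.mean(0)+F.mean(0))/2)@u)+n*((N.mean(0)@n+.07+F.mean(0)@n-.06)/2)
toR=lambda p:np.array([(np.asarray(p)-C)@n,(np.asarray(p)-C)@u])*1000
def tool():
    o=get_obs();T=R.from_rotvec(o["eef_rot"]).as_matrix()
    print("t",round(o["time_s"],2),"tcp R",toR(o["eef_pos"][:2]).round(1),"z",round(o["eef_pos"][2]*1000,1),"F",np.round(o["force"],1),"w",round(o["gripper_width"],4))
    return o,T
def go(x,y,z):  # tool-frame shift to riser pt (mm), turn to riser yaw
    o,T=tool();p=C+n*x/1000+u*y/1000
    print("shift",(T.T@(np.r_[p,z/1000]-o["eef_pos"])).round(4),"turn",R.from_matrix(T.T@np.c_[np.r_[n,0],np.r_[-u,0],[0,0,-1]]).as_rotvec().round(3))
E
python3 - <<'E'
from h import *
print(N,F,np.linalg.norm(N[0]-N[1]),np.linalg.norm(F[0]-F[1]),"C",C,"yaw",np.degrees(np.arctan2(-u[0],u[1])),toR(N[0]),toR(N[1]),toR(F[0]),toR(F[1]))
a=cv2.imread("pics/top.png")
for q in ray("top",cv2.boxPoints(cv2.minAreaRect(plate(a))),.066):print(toR(q[:2]))
print("carboy cap",toR(ray("top",[100,175],.16)[0][:2]),"stopper",toR(ray("top",[314,104],.035)[0][:2]),"jar",toR(ray("top",[382,153],.12)[0][:2]))
go(-85,0,140)
E
```

```text
[[ 0.47346268  0.25921891]
 [ 0.50013243 -0.13961398]] [[ 0.6025605   0.26840512]
 [ 0.62893977 -0.1308999 ]] 0.39972359827729786 0.4001754147230428 C [0.55626284 0.06460914] yaw 3.8026272352843 [-69.71141531 199.67260607] [ -69.55083362 -200.05095996] [ 59.71141531 200.2768682 ] [  59.55083362 -199.89851431]
[33.10479937 69.62952948]
[ 40.3239737  -45.98443199]
[-46.13914377 -50.93662896]
[-53.17991604  63.39350734]
carboy cap [ -9.80235096 301.43228022] stopper [ 163.73551976 -176.49506395] jar [  17.3688698  -305.74970006]
t 0.1 tcp R [-421.7 -662.3] z 238.5 F [ 0.5  0.4 -0.4] w 0.0851
shift [ 0.4694 -0.5757  0.0995] turn [-0.002  0.     0.214]
```

```bash
python3 -m crank '[[[0.24,-0.29,0],[0,0,0.107],1],[[0.24,-0.29,0],[0,0,0.107],1],[[0.24,-0.29,0],[0,0,0.107],1],[[0.24,-0.29,0],[0,0,0.107],1],[[0.47,-0.575,0],[0,0,0.214],1],[[0.47,-0.575,0],[0,0,0.214],1],[[0.47,-0.575,0],[0,0,0.214],1],[[0.47,-0.575,0],[0,0,0.214],1]]'
python3 -m crank '[[[0.025,-0.03,0],[0,0,0],1],[[0.05,-0.06,0],[0,0,0],1],[[0.075,-0.09,0],[0,0,0],1],[[0.1,-0.12,0],[0,0,0],1],[[0.1,-0.12,0],[0,0,0],1]]'
python3 -c "
from h import *
go(-80,8,90)"
```

```text
time_s: 0.9
eef_pos: [0.3383, -0.2555, 0.2393]
eef_rot: [-3.14, -0.103, -0.0]
force: [1.3, -0.0, -0.1]
gripper_width: 0.0849
finger_force: 0.0
time_s: 1.4
eef_pos: [0.4332, -0.126, 0.2393]
eef_rot: [-3.137, -0.117, -0.004]
force: [0.5, -0.2, -0.1]
gripper_width: 0.0854
finger_force: 0.0
t 1.4 tcp R [-135.5 -182.1] z 239.3 F [ 0.5 -0.2 -0.1] w 0.0854
shift [ 0.0567 -0.1893  0.1498] turn [-0.002 -0.002  0.008]
```

```bash
python3 -m crank '[[[0.014,-0.047,0.01],[0,0,0.008],1],[[0.028,-0.095,0.02],[0,0,0.008],1],[[0.042,-0.142,0.06],[0,0,0.008],1],[[0.057,-0.189,0.1],[0,0,0.008],1],[[0.057,-0.189,0.14],[0,0,0.008],1],[[0.057,-0.189,0.15],[0,0,0.008],1],[[0.057,-0.189,0.15],[0,0,0.008],1]]'
python3 - <<'E'
from h import *
go(-80,8,65)
cv2.imwrite("pics/s2.png",cv2.resize(get_image("side")[110:270,190:360],None,fx=3.5,fy=3.5,interpolation=2))
cv2.imwrite("pics/w2.png",get_image("wrist"))
E
```

```text
time_s: 2.1
eef_pos: [0.472, 0.0614, 0.0866]
eef_rot: [3.139, 0.094, -0.01]
force: [-0.4, -0.4, 0.8]
gripper_width: 0.0854
finger_force: 0.0
t 2.1 tcp R [-84.3   2.4] z 86.6 F [-0.4 -0.4  0.8] w 0.0854
shift [ 0.0044 -0.0056  0.0215] turn [ 0.001  0.007 -0.007]
```

View pics/w2.png

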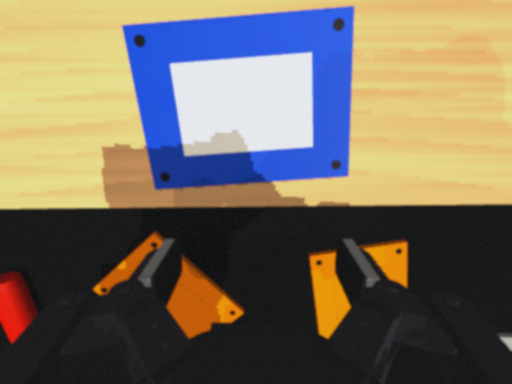

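The wrist view shows the plate ahead (near edge around row 185) and the open fingertips near (165,240) and (352,240), over the riser's near edge at row 208. I'll find the tip height by touching the riser gently.

```bash
python3 -m crank '[[[0.01,-0.006,0.02],[0,0.007,-0.007],1],[[0.015,-0.006,0.022],[0,0.007,-0.007],1],[[0.015,-0.006,0.022],[0,0.007,-0.007],1],[[0.015,-0.006,0.022],[0,0.007,-0.007],1]]'
python3 -c "
from h import *
go(-69,8,57)"
```

```text
time_s: 2.6
eef_pos: [0.4895, 0.0673, 0.0686]
eef_rot: [-3.14, -0.1, -0.013]
force: [0.3, 1.2, 0.7]
gripper_width: 0.0852
finger_force: 0.0
t 2.6 tcp R [-66.4   7.1] z 68.6 F [0.3 1.2 0.7] w 0.0852
shift [-0.0027 -0.0009  0.0116] turn [ 0.    -0.009 -0.003]
```

```bash
python3 -m crank '[[[-0.003,0,0.004],[0,-0.006,0],1],[[-0.003,0,0.006],[0,-0.006,0],1],[[-0.003,0,0.006],[0,-0.006,0],1]]'
python3 -m crank '[[[0,0,0.0015],[0,0,0],1],[[0,0,0.0015],[0,0,0],1]]'
python3 -m crank '[[[0,0,0.0015],[0,0,0],1],[[0,0,0.0015],[0,0,0],1]]'
```

```text
time_s: 2.9
eef_pos: [0.4857, 0.0677, 0.0612]
eef_rot: [3.14, 0.102, 0.001]
force: [0.3, -1.3, -0.3]
gripper_width: 0.0852
finger_force: 0.0
time_s: 3.1
eef_pos: [0.486, 0.0679, 0.0597]
eef_rot: [3.14, 0.102, 0.001]
force: [-0.7, -0.2, -0.5]
gripper_width: 0.085
finger_force: 0.0
time_s: 3.3
eef_pos: [0.4859, 0.0679, 0.0581]
eef_rot: [3.14, 0.102, 0.001]
force: [0.1, 0.2, 0.2]
gripper_width: 0.0855
finger_force: 0.0
```

```bash
python3 -m crank '[[[0,0,0.0015],[0,0,0],1],[[0,0,0.0015],[0,0,0],1]]'
python3 -m crank '[[[0,0,0.001],[0,0,0],1],[[0,0,0.001],[0,0,0],1]]'
```

```text
time_s: 3.5
eef_pos: [0.486, 0.0679, 0.0566]
eef_rot: [3.14, 0.102, 0.001]
force: [-0.7, 0.3, -0.0]
gripper_width: 0.0854
finger_force: 0.0
time_s: 3.7
eef_pos: [0.486, 0.0678, 0.0557]
eef_rot: [-3.14, -0.102, -0.001]
force: [0.8, 0.0, -0.2]
gripper_width: 0.0853
finger_force: 0.0
```

```bash
python3 -m crank '[[[0,0,0.001],[0,0,0],1],[[0,0,0.001],[0,0,0],1]]'
python3 -m crank '[[[0,0,0.001],[0,0,0],1],[[0,0,0.001],[0,0,0],1]]'
```

```text
time_s: 3.9
eef_pos: [0.4861, 0.0678, 0.0549]
eef_rot: [-3.14, -0.102, -0.002]
force: [0.6, -0.5, 2.3]
gripper_width: 0.0855
finger_force: 0.6
time_s: 4.1
eef_pos: [0.4862, 0.0678, 0.0548]
eef_rot: [-3.14, -0.102, -0.003]
force: [-1.8, 0.2, 12.0]
gripper_width: 0.0858
finger_force: 6.0
```

Contact is at TCP z 0.0549, so the open tips are 5 mm behind the TCP. I'll rise 4 mm and push towards the rail.

```bash
python3 -m crank '[[[0,0,-0.004],[0,0,0],1],[[0,0,-0.004],[0,0,0],1],[[0.006,0,-0.004],[0,0,0],1],[[0.012,0,-0.004],[0,0,0],1],[[0.017,0,-0.004],[0,0,0],1],[[0.022,0,-0.004],[0,0,0],1],[[0.026,0,-0.004],[0,0,0],1],[[0.026,0,-0.004],[0,0,0],1]]'
python3 - <<'E'
from h import *
go(-41,8,57.5)
a=get_image("side");c=plate(a)
cv2.imwrite("pics/s3.png",cv2.resize(a[120:260,200:350],None,fx=4,fy=4,interpolation=2))
E
```

```text
time_s: 4.9
eef_pos: [0.513, 0.0695, 0.0578]
eef_rot: [-3.14, -0.101, -0.004]
force: [0.5, -0.0, -0.3]
gripper_width: 0.0855
finger_force: 0.0
t 4.9 tcp R [-42.8   7.8] z 57.8 F [ 0.5 -0.  -0.3] w 0.0855
shift [ 0.0018 -0.0002  0.0003] turn [-0.    -0.002 -0.002]
```

View pics/s3.png

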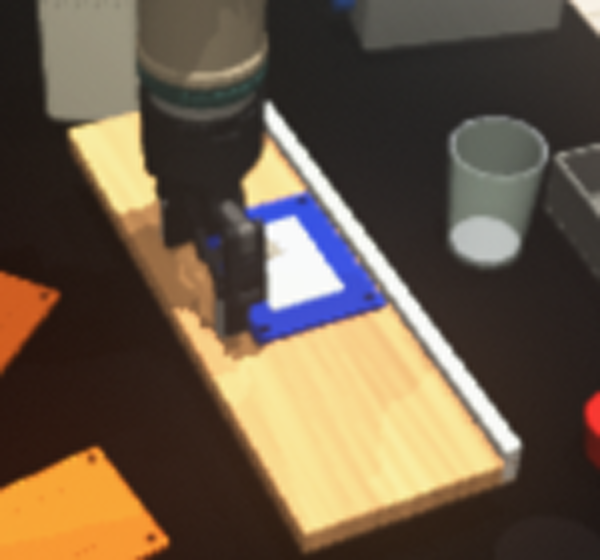

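The plate is nearly flush with the rail, with its near edge along the fingers. I'll press on in small steps until the force rises.

```bash
python3 -m crank '[[[0.0015,0,0],[0,0,0],1],[[0.0015,0,0],[0,0,0],1]]'
python3 -m crank '[[[0.0015,0,0],[0,0,0],1],[[0.0015,0,0],[0,0,0],1]]'
```

```text
time_s: 5.15
eef_pos: [0.5136, 0.0696, 0.0578]
eef_rot: [-3.14, -0.102, -0.002]
force: [0.2, -0.5, -0.2]
gripper_width: 0.0854
finger_force: 0.0
time_s: 5.35
eef_pos: [0.5148, 0.0697, 0.0578]
eef_rot: [3.14, 0.102, 0.001]
force: [-0.0, 0.5, 0.7]
gripper_width: 0.0854
finger_force: 0.4
```

```bash
python3 -m crank '[[[0.0015,0,0],[0,0,0],1],[[0.0015,0,0],[0,0,0],1]]'
python3 -m crank '[[[0.0015,0,0],[0,0,0],1],[[0.0015,0,0],[0,0,0],1]]'
python3 -m crank '[[[0.0015,0,0],[0,0,0],1],[[0.0015,0,0],[0,0,0],1]]'
```

```text
time_s: 5.55
eef_pos: [0.5166, 0.0698, 0.0578]
eef_rot: [-3.14, -0.102, -0.002]
force: [-0.4, 0.2, -0.2]
gripper_width: 0.0856
finger_force: 0.4
time_s: 5.75
eef_pos: [0.5169, 0.0698, 0.0577]
eef_rot: [3.14, 0.102, -0.002]
force: [-3.3, -0.3, 2.3]
gripper_width: 0.0855
finger_force: 1.8
time_s: 5.95
eef_pos: [0.5171, 0.0697, 0.0576]
eef_rot: [3.139, 0.102, -0.006]
force: [-5.6, -1.0, 4.0]
gripper_width: 0.0856
finger_force: 3.2
```

Flush with the rail. Now back off, lift, shut the fingers, and move to the jar-side end of the plate.

```bash
python3 -m crank '[[[-0.012,0,0],[0,0,0],1],[[-0.012,0,-0.02],[0,0,0],-1],[[-0.012,0,-0.06],[0,0,0],-1],[[0.01,0.04,-0.06],[0,0,0],-1],[[0.03,0.08,-0.06],[0,0,0],-1],[[0.05,0.1,-0.06],[0,0,0],-1],[[0.051,0.1,-0.06],[0,0,0],-1],[[0.051,0.1,-0.06],[0,0,0],-1]]'
python3 - <<'E'
from h import *
go(15,-85,70.5)
a=get_image("wrist");cv2.imwrite("pics/w4.png",a)
b=get_image("side");c=plate(b)
o,T=tool();w,K=cam("wrist");X=w["tool_from_camera"]
# blue edge of plate in wrist, cast to z=.066
for q in cv2.boxPoints(cv2.minAreaRect(plate(a))):
    d=T@X[:3,:3]@np.linalg.inv(K)@np.r_[q,1];s=T@X[:3,3]+o["eef_pos"];print("wrist",q,toR((s+d*(.066-s[2])/d[2])[:2]).round(1))
for q in cv2.approxPolyDP(cv2.convexHull(c),4,True)[:,0]: print("side",q,toR(ray("side",q,.066)[0][:2]).round(1))
E
```

```text
time_s: 6.75
eef_pos: [0.5776, -0.0267, 0.1178]
eef_rot: [-3.14, -0.1, -0.004]
force: [-0.9, 0.3, -0.3]
gripper_width: -0.0
finger_force: 0.0
t 6.75 tcp R [ 15.3 -92.5] z 117.8 F [-0.9  0.3 -0.3] w -0.0
shift [-0.0004 -0.0075  0.0474] turn [-0.    -0.002 -0.003]
t 6.85 tcp R [ 14.1 -90.8] z 117.7 F [ 0.1 -0.1 -0.1] w -0.0002
wrist [ 38. 261.] [-28.2  86.8]
wrist [ 38. 155.] [57.8 65.1]
wrist [210. 155.] [ 57.8 -56.7]
wrist [210. 261.] [-28.2 -51.9]
side [283 198] [ 23.7 -51.7]
side [263 198] [-23.3 -31.7]
side [249 176] [-23.6  60.5]
side [277 168] [60.3 60.9]
```

View pics/w4.png

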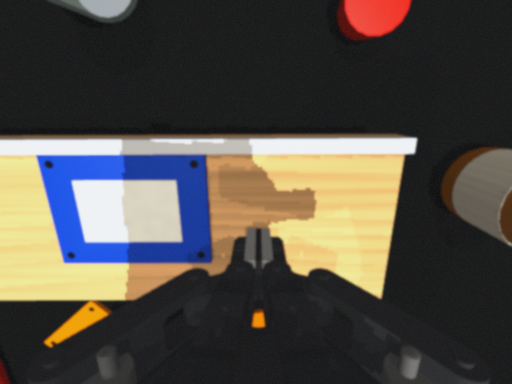

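The wrist view shows the plate flush on the rail (row 155), its jar-side edge at column 210, and the shut fingertip at (258,240). I'll lower the tip behind that edge and push along the rail.

```bash
python3 -m crank '[[[0.001,0,0.03],[0,0,0],-1],[[0.001,0,0.043],[0,0,0],-1],[[0.001,0,0.047],[0,0,0],-1],[[0.001,0,0.047],[0,0,0],-1]]'
python3 -c "
from h import *
go(15,80,70.5)"
```

```text
time_s: 7.25
eef_pos: [0.5772, -0.0257, 0.0704]
eef_rot: [-3.14, -0.103, 0.001]
force: [-0.1, 1.2, -0.5]
gripper_width: 0.0003
finger_force: 0.0
t 7.25 tcp R [ 14.9 -91.5] z 70.4 F [-0.1  1.2 -0.5] w 0.0003
shift [-0.     -0.1715 -0.    ] turn [-0.     0.    -0.001]
```

```bash
python3 -m crank '[[[0,-0.015,0],[0,0,0],-1],[[0,-0.025,0],[0,0,0],-1],[[0,-0.035,0],[0,0,0],-1],[[0,-0.045,0],[0,0,0],-1],[[0,-0.055,0],[0,0,0],-1],[[0,-0.065,0],[0,0,0],-1],[[0,-0.075,0],[0,0,0],-1],[[0,-0.085,0],[0,0,0],-1]]'
python3 -m crank '[[[0,-0.01,0],[0,0,0],-1],[[0,-0.02,0],[0,0,0],-1],[[0,-0.03,0],[0,0,0],-1],[[0,-0.04,0],[0,0,0],-1],[[0,-0.05,0],[0,0,0],-1],[[0,-0.06,0],[0,0,0],-1],[[0,-0.066,0],[0,0,0],-1],[[0,-0.066,0],[0,0,0],-1]]'
cat > look.py <<'E'
from h import *
import sys
b=get_image("side");tool()
for q in cv2.approxPolyDP(cv2.convexHull(plate(b)),4,True)[:,0]: print("side",q,toR(ray("side",q,.066)[0][:2]).round(1))
cv2.imwrite(sys.argv[1],cv2.resize(b[70:260,170:350],None,fx=3,fy=3,interpolation=2))
E
python3 look.py pics/s5.png
```

```text
time_s: 8.05
eef_pos: [0.5723, 0.0592, 0.0709]
eef_rot: [3.14, 0.102, 0.002]
force: [0.1, -1.4, 0.7]
gripper_width: 0.0003
finger_force: 0.8
time_s: 8.85
eef_pos: [0.5678, 0.1262, 0.0708]
eef_rot: [-3.139, -0.105, -0.001]
force: [0.4, -0.2, -0.3]
gripper_width: 0.0001
finger_force: 0.0
t 8.9 tcp R [15.5 59.8] z 70.7 F [ 0.1 -0.2 -0.2] w 0.0001
side [412 202] [ 318.5 -193.2]
side [409 213] [ 287.  -221.5]
side [398 211] [ 266.2 -205.2]
side [404 200] [ 304.3 -179.4]
```

View pics/s5.png

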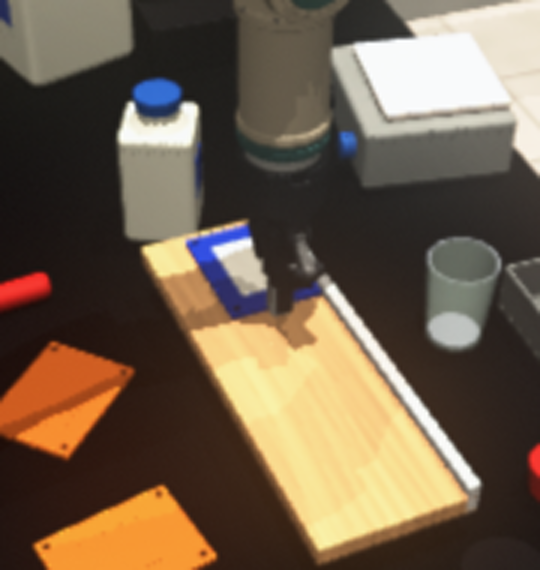

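The plate is still along the rail and being pushed. In the crop its near corners are at (188,243) and (237,316). I'll calculate where its ends are.

```bash
python3 - <<'E'
from h import *
for q in([232.7,151],[249,175.3],[276,167.3]): print(toR(ray("side",q,.066)[0][:2]).round(1))
b=cv2.imread("pics/s5.png")
h=cv2.cvtColor(b,cv2.COLOR_BGR2HSV);m=cv2.inRange(h,(105,140,60),(130,255,255));m[:210]=0;m[:,340:]=0
cs=max(cv2.findContours(m,0,1)[0],key=cv2.contourArea)
for q in cv2.approxPolyDP(cv2.convexHull(cs),6,True)[:,0]: print(q,toR(ray("side",(q+.5)/3-.5+[170,70],.066)[0][:2]).round(1))
E
```

```text
[-25.  179.2]
[-22.5  63.1]
[59.  64.6]
[248 227] [ 37.6 181.6]
[218 291] [-25.6 103.6]
[188 242] [-24.9 182.5]
```

```bash
python3 -m crank '[[[0,-0.01,0],[0,0,0],-1],[[0,-0.02,0],[0,0,0],-1],[[0,-0.028,0],[0,0,0],-1],[[0,-0.034,0],[0,0,0],-1],[[0,-0.038,0],[0,0,0],-1],[[0,-0.038,0],[0,0,0],-1],[[0,-0.03,0],[0,0,0],-1],[[0,0.01,0],[0,0,0],-1]]'
python3 -m crank '[[[0,0.04,0],[0,0,0],-1],[[0,0.08,-0.02],[0,0,0],-1],[[0,0.11,-0.05],[0,0,0],-1],[[-0.05,0.13,-0.1],[0,0,0],-1],[[-0.1,0.13,-0.12],[0,0,0],-1],[[-0.13,0.13,-0.12],[0,0,0],-1]]'
cat > look2.py <<'E'
from h import *
import sys
a=get_image("top");tool();p=plate(a)
h=cv2.boxPoints(cv2.minAreaRect(p))
for q in h: print(q.round(1),toR(ray("top",q,.066)[0][:2]).round(1))
cv2.imwrite(sys.argv[1],cv2.resize(a[110:250,80:260],None,fx=4,fy=4,interpolation=2))
E
python3 look2.py pics/t6.png
```

```text
time_s: 9.7
eef_pos: [0.5687, 0.1193, 0.071]
eef_rot: [-3.135, -0.114, -0.003]
force: [-0.3, -0.2, 0.1]
gripper_width: 0.0006
finger_force: 0.0
time_s: 10.3
eef_pos: [0.4511, -0.0257, 0.1918]
eef_rot: [3.139, 0.096, 0.009]
force: [0.3, -0.6, 0.4]
gripper_width: -0.0002
finger_force: 0.0
t 10.35 tcp R [-123.9  -83.1] z 191.2 F [-11.   -0.7  -0.6] w 0.0004
[146.8 149. ] [ 62.7 228.2]
[198.7 147.9] [ 59.8 105.9]
[199.6 187.1] [-33.1 106.5]
[147.6 188.2] [-30.3 227.3]
```

View pics/t6.png

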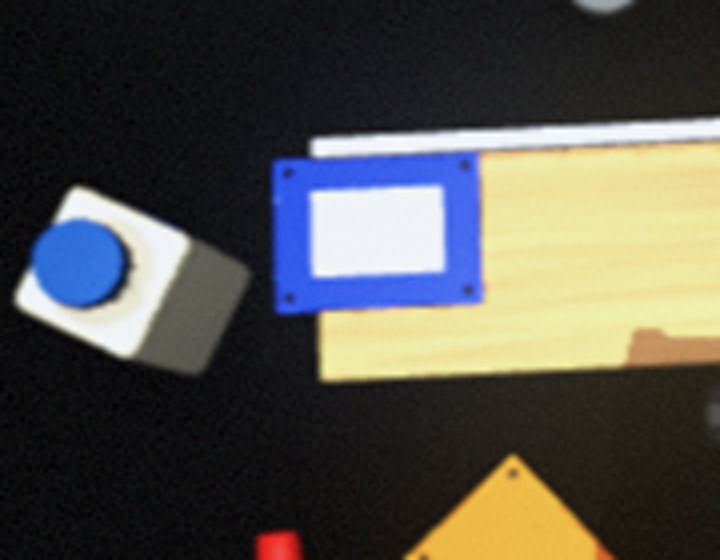

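The plate overhangs about 27–28 mm and lies along the rail. I'll nudge it a further 2.5 mm, then press it flat against the rail with open fingers.

```bash
python3 -m crank '[[[0,0,0],[0,0,0],-1]]'; python3 -c "
from h import *
go(15,60,100)"
```

```text
time_s: 10.45
eef_pos: [0.4475, -0.0252, 0.1908]
eef_rot: [3.14, 0.097, -0.001]
force: [0.6, 0.9, 0.1]
gripper_width: -0.0004
finger_force: 0.0
t 10.45 tcp R [-114.5  -82.4] z 190.8 F [0.6 0.9 0.1] w -0.0004
shift [ 0.1289 -0.143   0.0907] turn [ 0.001  0.    -0.004]
```

```bash
python3 -m crank '[[[0.03,-0.035,0.02],[0,0,0],-1],[[0.06,-0.07,0.04],[0,0,0],-1],[[0.095,-0.105,0.06],[0,0,0],-1],[[0.129,-0.14,0.09],[0,0,0],-1],[[0.129,-0.143,0.11],[0,0,0],-1],[[0.129,-0.143,0.12],[0,0,0],-1],[[0.129,-0.143,0.12],[0,0,0],-1]]';python3 -c "
from h import *
go(15,100.5,70.5)"
```

```text
time_s: 11.15
eef_pos: [0.5708, 0.128, 0.0694]
eef_rot: [-3.14, -0.103, -0.001]
force: [-0.2, -0.4, -0.6]
gripper_width: -0.0001
finger_force: 0.0
t 11.15 tcp R [18.7 62.3] z 69.4 F [-0.2 -0.4 -0.6] w -0.0001
shift [-0.0037 -0.0382 -0.0011] turn [-0.    -0.001 -0.001]
```

```bash
python3 -m crank '[[[-0.003,-0.015,-0.001],[0,0,0],-1],[[-0.003,-0.028,-0.001],[0,0,0],-1],[[-0.003,-0.033,-0.001],[0,0,0],-1],[[-0.003,-0.036,-0.001],[0,0,0],-1],[[-0.003,-0.038,-0.001],[0,0,0],-1],[[-0.003,-0.038,-0.001],[0,0,0],-1],[[-0.003,-0.038,-0.001],[0,0,0],-1]]'
python3 -m crank '[[[0,0.02,0],[0,0,0],-1],[[0,0.03,-0.03],[0,0,0],-1],[[-0.03,0.02,-0.07],[0,0,0],-1],[[-0.07,0,-0.07],[0,0,0],1],[[-0.1,-0.03,-0.07],[0,0,0],1],[[-0.1,-0.06,-0.07],[0,0,0],1],[[-0.1,-0.06,-0.07],[0,0,0],1],[[-0.1,-0.06,-0.07],[0,0,0],1]]'
python3 -c "
from h import *
go(-65,160,57.8)"
```

```text
time_s: 11.85
eef_pos: [0.565, 0.165, 0.0711]
eef_rot: [3.14, 0.101, 0.002]
force: [0.1, 0.0, 1.2]
gripper_width: 0.0002
finger_force: 0.1
time_s: 12.65
eef_pos: [0.4613, 0.2192, 0.141]
eef_rot: [-3.14, -0.104, -0.002]
force: [0.3, -0.8, 0.6]
gripper_width: 0.0724
finger_force: 0.0
t 12.65 tcp R [-84.5 160.5] z 141.0 F [ 0.3 -0.8  0.6] w 0.0724
shift [0.0194 0.0005 0.0833] turn [-0.    -0.001 -0.   ]
```

```bash
python3 -m crank '[[[0.01,0,0.03],[0,0,0],1],[[0.019,0,0.06],[0,0,0],1],[[0.019,0,0.079],[0,0,0],1],[[0.019,0,0.083],[0,0,0],1],[[0.03,0,0.083],[0,0,0],1],[[0.038,0,0.083],[0,0,0],1],[[0.041,0,0.083],[0,0,0],1],[[0.041,0,0.083],[0,0,0],1]]'
python3 -m crank '[[[0.002,0,0],[0,0,0],1],[[0.002,0,0],[0,0,0],1]]'
python3 -m crank '[[[0.002,0,0],[0,0,0],1],[[0.002,0,0],[0,0,0],1]]'; python3 -c "
from h import *
tool()"
```

```text
time_s: 13.45
eef_pos: [0.5037, 0.2215, 0.059]
eef_rot: [-3.139, -0.101, -0.005]
force: [-0.0, 0.1, 0.3]
gripper_width: 0.0851
finger_force: 0.0
time_s: 13.65
eef_pos: [0.5044, 0.2216, 0.0584]
eef_rot: [-3.14, -0.102, -0.002]
force: [-0.0, 0.8, -0.0]
gripper_width: 0.0852
finger_force: 0.0
time_s: 13.85
eef_pos: [0.5064, 0.2217, 0.0581]
eef_rot: [-3.14, -0.102, -0.002]
force: [0.3, -0.1, 0.9]
gripper_width: 0.0853
finger_force: 0.0
t 13.85 tcp R [-39.4 160.1] z 58.1 F [ 0.3 -0.1  0.9] w 0.0853
```

```bash
python3 -m crank '[[[0.0015,0,0],[0,0,0],1],[[0.0015,0,0],[0,0,0],1]]'
python3 -m crank '[[[0.0015,0,0],[0,0,0],1],[[0.0015,0,0],[0,0,0],1]]'
python3 -m crank '[[[0.0015,0,0],[0,0,0],1],[[0.0015,0,0],[0,0,0],1]]'; python3 -c "
from h import *
tool()"
```

```text
time_s: 14.05
eef_pos: [0.5067, 0.2216, 0.0578]
eef_rot: [3.139, 0.102, -0.002]
force: [-3.3, 0.1, 0.9]
gripper_width: 0.0854
finger_force: 1.2
time_s: 14.25
eef_pos: [0.5068, 0.2216, 0.0576]
eef_rot: [3.139, 0.103, -0.006]
force: [-5.8, 0.1, 3.8]
gripper_width: 0.085
finger_force: 2.8
time_s: 14.45
eef_pos: [0.5069, 0.2216, 0.0576]
eef_rot: [3.138, 0.103, -0.01]
force: [-8.5, -0.8, 6.0]
gripper_width: 0.0852
finger_force: 4.1
t 14.45 tcp R [-38.9 159.9] z 57.6 F [-8.5 -0.8  6. ] w 0.0852
```

Same stop (-38.9) as the first flush press, so it is flat on the rail. Now retract and check.

```bash
python3 -m crank '[[[-0.006,0,0],[0,0,0],1],[[-0.03,0,0],[0,0,0],1],[[-0.03,0,-0.03],[0,0,0],1],[[-0.03,0,-0.07],[0,0,0],1],[[-0.03,0.04,-0.11],[0,0,0],1],[[-0.04,0.09,-0.13],[0,0,0],1],[[-0.05,0.14,-0.13],[0,0,0],1],[[-0.06,0.19,-0.13],[0,0,0],1]]'
python3 -m crank '[[[-0.01,0.05,0],[0,0,0],1],[[-0.02,0.1,0],[0,0,0],1],[[-0.02,0.1,0],[0,0,0],1],[[-0.02,0.1,0],[0,0,0],1]]'
python3 look2.py pics/t7.png
```

```text
time_s: 15.25
eef_pos: [0.4659, 0.0386, 0.1892]
eef_rot: [-3.14, -0.103, -0.01]
force: [0.3, -0.1, -0.8]
gripper_width: 0.0857
finger_force: 0.0
time_s: 15.65
eef_pos: [0.4515, -0.0627, 0.188]
eef_rot: [3.14, 0.094, 0.004]
force: [-0.2, 1.5, 0.3]
gripper_width: 0.0849
finger_force: 0.0
t 15.7 tcp R [-112.6 -118.3] z 188.0 F [0.1 1.  0.3] w 0.0854
[146.1 149. ] [ 62.7 229.6]
[198.2 147.9] [ 59.9 107.1]
[199.1 187. ] [-33.  107.6]
[147.  188.2] [-30.2 228.7]
```

View pics/t7.png

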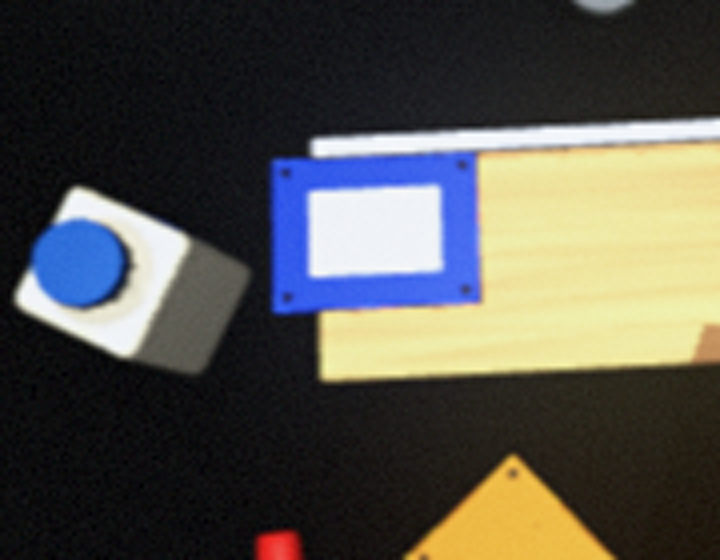

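The plate is against the rail and overhangs about 29 mm past the carboy end. The carboy hasn't moved, and the gripper is clear.

```bash
python3 -c "
from rig import *
print(close_job())"
```

```text
the job is handed in; nothing more can be done
None
```

The blue plate lies flat along the back rail, sticking out about 29 mm past the carboy end of the riser; the job is handed in at about 16 s, but I got no verdict back.

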